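Roll the empty jar onto the cork mat

ROBOT

A 6-joint arm with a two-finger parallel gripper is mounted at the origin on the work surface. World frame = base frame: x ahead of the robot, y to its left, z up, the work surface at z = 0. Lengths are in m, angles in rad, forces in N, time in s.
With the tool pointing down it reaches from about 0.425 to 0.95 m from the base axis. Payload 3.5 kg.
Tool frame: the origin (TCP) lies midway between the tips of the shut fingers; the grasp point (between the pads) lies 19 mm behind it; z points along the fingers, y is the line along which they close (so a half turn about z gives the same grasp; the last joint's range is limited). The gripper opens to 85 mm and grips with 20 to 120 N. Pads are 22 mm wide; open, the fingers measure 114 mm over their backs; the gripper's body (76 mm by 85 mm) begins 54 mm behind the grasp point. The pads swing forward as they close: fully open they stand 13 mm farther back than shut.
Start: joints at [1.02, 0.286, 1.577, -0, 1.279, -0.15], TCP at [0.263, 0.622, 0.231] pointing down, gripper open.
Joint ranges: [-2.77, 2.77], [-0.9, 2.22], [0.21, 2.48], [-1.53, 4.67], [0.24, 2.81], [-2.84, 2.84]. Speed limits (rad/s): [2.79, 2.79, 3.14, 3.14, 3.14, 3.14].

INTERFACE

Orientations are given as a unit quaternion [x, y, z, w].
In Python, from plant import * gives the robot as it stands.
- The arm moves only by the tool move_arm, never from a script. Its argument "moves" is a list of rows, each a list of 3 entries, a list of its own where there are three numbers: the opening, from 0 (shut) to 1 (fully open), then the shift along the tool's x, y, z in m, then the turn, a rotation vector about the tool's x, y, z in rad. A call has exactly 10 rows; each row shifts and turns the commanded pose from where the row before left it, along the tool's axes as they then stand; what a row does not reach is not made up. A row lasts 1/12 s, in which the tool goes at most 41.7 mm and 7.16 degrees, less where a joint would pass 70% of its speed; a pose out of reach is approached as far as the arm can. A call is refused whole if a number of a shift passes 0.0417 or a number of a turn 0.125, either way. A call with a gripper value outside its range is refused whole. The fingers move at their own pace and stop on an object; "grip_force" is the grip in N (left out, the last holds). Time passes only in rows, so rows that do not move let the fingers close, or fill a call up. It gives the time, the measured TCP pose, the force, the opening and the grip force at its end, in the units of the state.
- get_state(): the state, without advancing time (a new reading comes with each control period).
- read_camera(name): name is "scene" or "top" or "wrist"; returns the picture (480x640x3 uint8, red, green, blue); there is no depth.
- camera_params(name): a dict with "fx", "fy", "cx", "cy" (pixels), "rvec" (rotation vector, rad) and "tvec" (3), from world to camera coordinates, as OpenCV has them; the wrist camera has in their place "tool_from_camera" (4x4, takes a point from camera to tool coordinates, whose origin is the TCP and whose axes are the flange's). Camera axes: x right, y down, z forward; pixel columns grow to the right and rows downward; lengths in m; the calibration is good to about 2 mm. A picture is of the moment at which its call begins: read the wrist's pose just before it. camera_params takes no time and is no camera call.
- sign_off(): hands the job in; it is judged then, once.
The state is a dict: "time": time; "qpos": joint angles; "dq": joint speeds; "joint_efforts": joint torques, N m; "eef_pos": TCP position; "tcp_rot": TCP orientation; "contact_force": force on the tool from outside, world axes, zero at the start; "wrist_torque": the same for the moment, N m; "opening": opening from 0.0 (shut) to 1.0 (fully open); "finger_force": force on a finger pad.
Only numpy, scipy, OpenCV 4.12 (cv2) and the standard library are available. Lean on these libraries where they do the work, as an engineer would, in place of code of your own. Each camera call takes 0.05 s, during which the arm holds its last target. There are 200 camera calls.

TASK

The empty glass jar lies on its side on the bare table top, where it could roll away: roll it with your fingertips, pushing only on its top and upper half, until it lies at rest along the middle of the cork mat, wholly on the mat. Do not grip, lift, stand up or drag it without turning, let go of it when it lies there, and leave the cup, bowl, remote control and bottle opener where they are.

Things in the scene. Friction and masses are not known exactly. Their poses are not given: they have to be found in the camera images.
- jar: Clear glass jar on its side with a screw lid, about 0.26 kg. It rolls on its straight glass part, 80 mm in diameter, 100 mm long. Origin on its axis, mid-length of that part: 40 mm above the table (42 on the mat). Own x = the jar's axis towards the lid; y and z turn as it rolls. Starts nearly parallel to the mat's long side, its axis 140 to 210 mm to one side (either) of the mat's middle line.
- jar_lid (a point): Centre of the jar's flat aluminium lid face (lid 74 mm in diameter, 18 mm thick), 72 mm from the jar's origin along its x. A fingertip pressed on the jar's top with a few newtons turns it without slipping and travels twice as far as its axis. Friction on the table is about 0.6, and rolling resistance stops a slowly rolling jar within about 10 mm.
- mat: Thin cork mat fixed to the table, 200 mm (its x) by 110 mm (its y), 2 mm thick, the outermost 3 mm only 1 mm thick. Origin at the centre of its underside, at table height. The jar rolls onto it over one of its long edges and must finish along its x; the lid may point either way.
- cup: Matte blue ceramic espresso cup, standing, 62 mm across the rim, 58 mm high, origin under its centre. To be left alone.
- bowl: Rubberwood bowl, 150 mm across the rim, 55 mm high, origin under its centre. To be left alone.
- remote: White plastic remote control lying flat, 165 x 44 x 21 mm, length along its x axis, origin under its centre. To be left alone.
- opener: Flat steel bottle opener lying flat, about 142 mm long (x axis), 43 mm wide at its ring, 7 mm thick, origin on its underside near mid-length. To be left alone.
Not all that is in view belongs to the job. What is meant by the jar is not blue or purple, and is the smaller of those in its own colour.

How it is judged:
By the outcome, as a careful person would: the job done as asked, in the order asked, and still so for the second after the job is handed in, with the robot touching nothing.
It also fails if it takes over 72 s, if anything falls off the work surface, if the arm or the gripper's body presses on something with over 40 N, if the wrist force passes 120 N, or if a joint passes its speed limit or range.

## Working session

There is one attempt and no reset: what is moved stays moved. The work goes in short steps, Python scripts to look and compute and a tool call to move; the robot and the scene stay as the last step left them, time stands still between calls to the robot, and variables do not carry over. Pictures are saved under pics/ and viewed, at most 10 in all, crops included, and the job is handed in when it is done.

Besides the shell and the picture viewer there is one more tool, called after "Request:" as a command line: name --argument value ..., lists and objects as JSON in quotes. move_arm: Moves the arm, as the interface text tells. Its arguments: {"type":"object","properties":{"moves":{"type":"array"},"grip_force":{"type":"number"}},"required":["moves"]}

```bash
mkdir -p pics; cat > h.py <<'E'
from plant import *
import numpy as np, cv2
from scipy.spatial.transform import Rotation as R
def save(c,n,crop=None,s=1):
    im=read_camera(c)
    if crop: x0,y0,x1,y1=crop; im=im[y0:y1,x0:x1]
    im=cv2.resize(im,None,fx=s,fy=s,interpolation=cv2.INTER_CUBIC)
    cv2.imwrite('pics/'+n,cv2.cvtColor(im,cv2.COLOR_RGB2BGR))
def px(c,u,v,z):
    p=camera_params(c); Rm=cv2.Rodrigues(np.array(p['rvec'],float))[0]; t=np.array(p['tvec'],float).ravel()
    d=Rm.T@np.array([(u-p['cx'])/p['fx'],(v-p['cy'])/p['fy'],1]); o=-Rm.T@t
    return o+d*(z-o[2])/d[2]
def proj(c,P):
    p=camera_params(c); K=np.array([[p['fx'],0,p['cx']],[0,p['fy'],p['cy']],[0,0,1]])
    return cv2.projectPoints(np.array(P,float).reshape(-1,3),np.array(p['rvec'],float),np.array(p['tvec'],float),K,None)[0].reshape(-1,2)
E
python3 - <<'E'
from h import *
save('top','top1.png',s=1.25);save('scene','sc1.png',s=1.25)
s=get_state();print(s['time'],s['eef_pos'],s['tcp_rot'],R.from_quat(s['tcp_rot']).as_matrix().round(3),s['contact_force'])
p=camera_params('top');Rm=cv2.Rodrigues(np.array(p['rvec']))[0];print(-Rm.T@np.array(p['tvec']).ravel())
E
```

```text
0.1 [0.26299443 0.62098433 0.2300243 ] [ 1.99071293e-01  9.79984372e-01 -1.04802949e-03 -3.91409595e-04] [[-0.921  0.39  -0.001]
 [ 0.39   0.921 -0.002]
 [ 0.    -0.002 -1.   ]] [-0.17277032 -0.51474765  0.18251857]
[0.51495775 0.00466244 1.22261723]
```

View pics/top1.png

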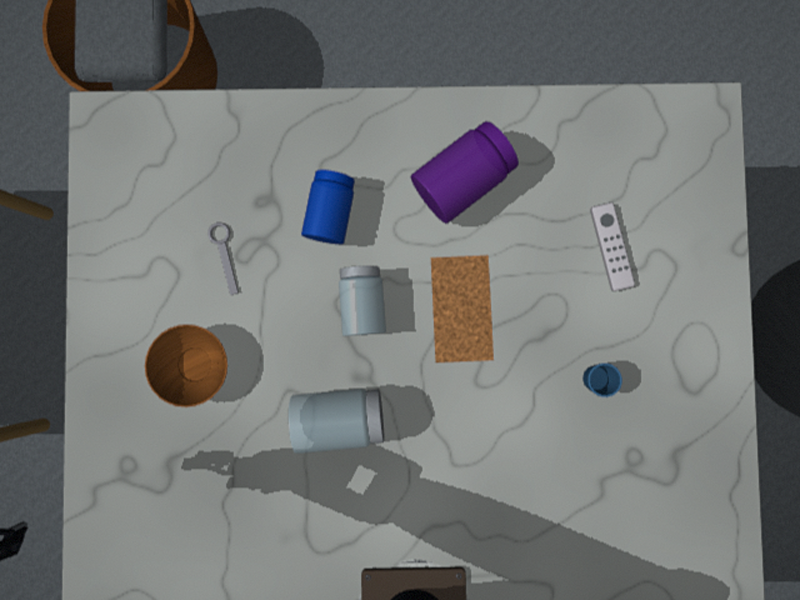

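View pics/sc1.png

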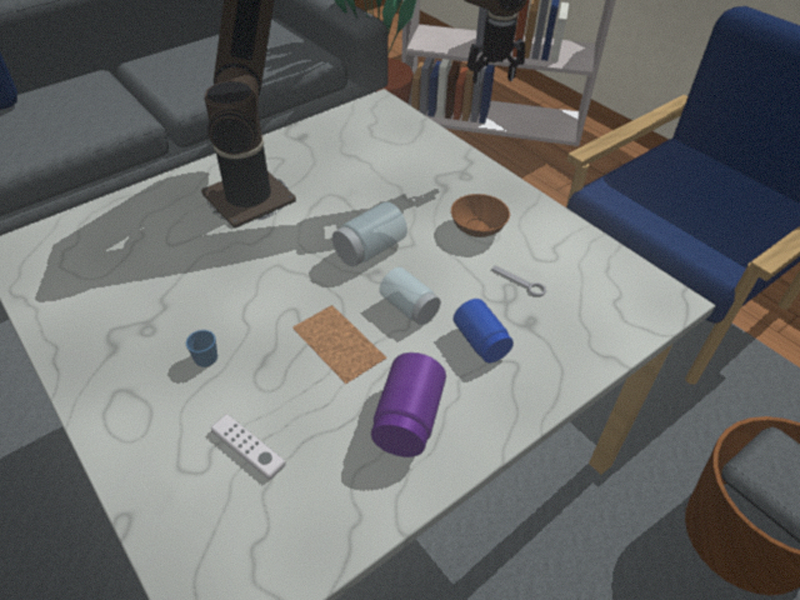

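Candidates, in top view pixels: clear jar (361,300), larger clear jar (335,420), blue (328,207) and purple (465,172). The one meant is the clear jar at (361,300): it is neither blue nor purple, and it is the smaller of the two clear ones. I'll confirm with a crop.

```bash
python3 - <<'E'
from h import *
save('top','top2.png',(250,190,410,310),5)
E
```

```text
(no output)
```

View pics/top2.png

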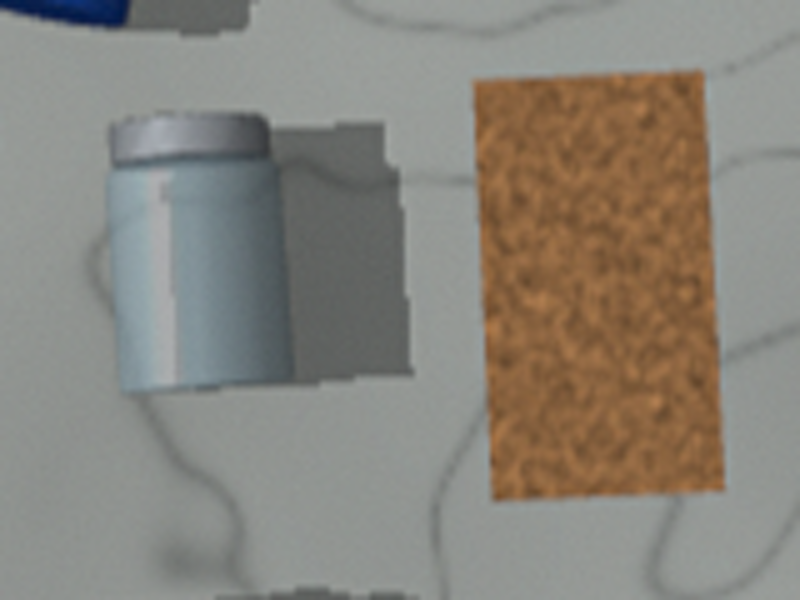

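```bash
python3 - <<'E'
from h import *
from scipy.optimize import least_squares
f=lambda u,v:(250+u/5-.4,190+v/5-.4)
m=np.array([px('top',*f(*c),.001) for c in [(474,79),(704,71),(725,490),(493,500)]])
print(m.round(4)); c=m.mean(0); d=(m[0]+m[1]-m[2]-m[3])[:2]; print('mat',c,'yaw deg',np.degrees(np.arctan2(d[1],d[0])),np.linalg.norm(d)/2)
p=camera_params('top');Rm=cv2.Rodrigues(np.array(p['rvec']))[0];o=-Rm.T@np.array(p['tvec']).ravel()
def dist(q,uv):
    a=np.array([np.cos(q[1]),np.sin(q[1]),0]);P=np.array([.52,q[0],.04])
    r=px('top',*f(*uv),0)-o; n=np.cross(a,r); n/=np.linalg.norm(n); return abs(n@(o-P))-.04
s=least_squares(lambda q:[dist(q,k) for k in [(108,180),(120,375),(280,190),(294,375)]],[.16,0]);print(s.x[0],np.degrees(s.x[1]),s.fun)
print('bottom',px('top',*f(208,390),.07),'lid',px('top',*f(190,113),.07), 'glass/lid', px('top',*f(193,163),.077))
for n,u,v in [('blue',328,243),('blueR',352,207),('big',345,390),('purple',430,218),('opener',235,290),('cup',603,378),('bowl',187,365)]: print(n,px('top',u/1.25,v/1.25,.04).round(3))
E
```

```text
[[ 0.6713 -0.0437  0.001 ]
 [ 0.6735 -0.1531  0.001 ]
 [ 0.4748 -0.1587  0.001 ]
 [ 0.4717 -0.0493  0.001 ]]
mat [ 0.5728384  -0.10118043  0.001     ] yaw deg 1.6122464174776456 0.1992333639292606
0.08154484576270819 3.2056597306275987 [-0.00082234 -0.00049791 -0.00094404 -0.00037056]
bottom [0.5248872  0.07990269 0.07      ] lid [0.6489886  0.08659625 0.07      ] glass/lid [0.62580311 0.08500272 0.077     ]
blue [0.695 0.146 0.04 ]
blueR [0.761 0.101 0.04 ]
big [0.425 0.118 0.04 ]
purple [ 0.738 -0.042  0.04 ]
opener [0.61  0.318 0.04 ]
cup [ 0.439 -0.353  0.04 ]
bowl [0.474 0.405 0.04 ]
```

The crop shows a clear jar with its grey lid towards +x (crop pixels (110–295, 113–390)) and mat corners (474,79), (704,71), (725,490), (493,500). The jar is at about (0.576, 0.085) with yaw 3.2°, and the mat centre is (0.573, -0.101) with yaw 1.6°. The axis has to travel about 186 mm towards -y. First I turn the tool so its y lies along the jar, then move above it.

Request:
move_arm --moves '[[0.5,[0,0,0],[0,0,0.1114]],[0.5,[0,0,0],[0,0,0.1114]],[0.5,[0,0,0],[0,0,0.1114]],[0.5,[0,0,0],[0,0,0.1114]],[0.5,[0,0,0],[0,0,0.1114]],[0.5,[0,0,0],[0,0,0.1114]],[0.5,[0,0,0],[0,0,0.1114]],[0.5,[0,0,0],[0,0,0.1114]],[0.5,[0,0,0],[0,0,0.1114]],[0.5,[0,0,0],[0,0,0.1114]]]' --grip_force 20

```text
time: 0.98
eef_pos: [0.2631, 0.6213, 0.2307]
tcp_rot: [0.689, 0.725, -0.001, 0.0]
contact_force: [0.4, 0.7, 0.4]
opening: 0.497
finger_force: 0.0
```

Request:
move_arm --moves '[[0.5,[-0.0268,0.0142,0.005],[0,0,0]],[0.5,[-0.0268,0.0142,0.005],[0,0,0]],[0.5,[-0.0268,0.0142,0.005],[0,0,0]],[0.5,[-0.0268,0.0142,0.005],[0,0,0]],[0.5,[-0.0268,0.0142,0.005],[0,0,0]],[0.5,[-0.0268,0.0142,0.005],[0,0,0]],[0.5,[-0.0268,0.0142,0.005],[0,0,0]],[0.5,[-0.0268,0.0142,0.005],[0,0,0]],[0.5,[-0.0268,0.0142,0.005],[0,0,0]],[0.5,[-0.0268,0.0142,0.005],[0,0,0]]]'

```text
time: 1.82
eef_pos: [0.4204, 0.3604, 0.1808]
tcp_rot: [0.687, 0.727, -0.0, -0.0]
contact_force: [0.3, -0.3, 0.2]
opening: 0.498
finger_force: 0.0
```

Request:
move_arm --moves '[[0.5,[-0.0268,0.0142,0.005],[0,0,0]],[0.5,[-0.0268,0.0142,0.005],[0,0,0]],[0.5,[-0.0268,0.0142,0.005],[0,0,0]],[0.5,[-0.0268,0.0142,0.005],[0,0,0]],[0.5,[-0.0268,0.0142,0.005],[0,0,0]],[0.5,[-0.0268,0.0142,0.005],[0,0,0]],[0.5,[-0.0268,0.0142,0.005],[0,0,0]],[0.5,[-0.0268,0.0142,0.005],[0,0,0]],[0.5,[-0.0268,0.0142,0.005],[0,0,0]],[0.5,[-0.0268,0.0142,0.005],[0,0,0]]]'

```text
time: 2.65
eef_pos: [0.5772, 0.1008, 0.1308]
tcp_rot: [0.687, 0.727, -0.0, -0.0]
contact_force: [-0.3, 0.6, -0.4]
opening: 0.498
finger_force: 0.0
```

Request:
move_arm --moves '[[0.5,[0,0,0.012],[0,0,0]],[0.5,[0,0,0.012],[0,0,0]],[0.5,[0,0,0.012],[0,0,0]],[0.5,[0,0,0.008],[0,0,0]],[0.5,[0,0,0.004],[0,0,0]],[0.5,[0,0,0.002],[0,0,0]],[0.5,[0,0,0.001],[0,0,0]],[0.5,[0,0,0.001],[0,0,0]],[0.5,[0,0,0],[0,0,0]],[0.5,[0,0,0],[0,0,0]]]'

```text
time: 3.48
eef_pos: [0.5773, 0.1024, 0.08]
tcp_rot: [0.687, 0.727, 0.0, 0.0]
contact_force: [-0.4, 0.0, -0.1]
opening: 0.501
finger_force: 0.0
```

```bash
python3 - <<'E'
from h import *
s=get_state();print(s['eef_pos'],s['contact_force'])
save('wrist','w1.png',s=1.25)
E
```

```text
[0.57725047 0.10243865 0.07996497] [-0.36442543  0.01212589 -0.05990069]
```

View pics/w1.png

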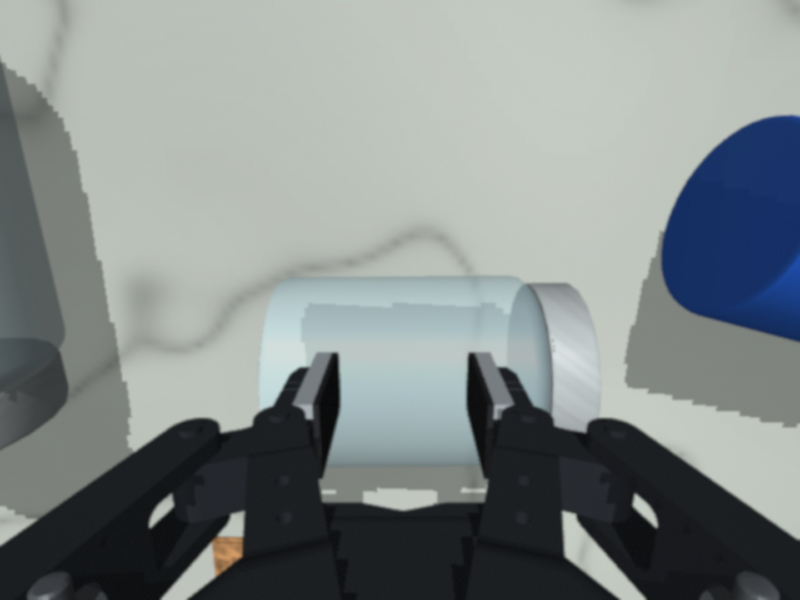

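The wrist view shows both tips (320,360) and (490,360) centred over the jar's glass part (260–550 px across), with the lid to the right. I lower gently to feel for contact.

Request:
move_arm --moves '[[0.5,[0,0,0.0005],[0,0,0]],[0.5,[0,0,0.0005],[0,0,0]],[0.5,[0,0,0.0005],[0,0,0]],[0.5,[0,0,0.0005],[0,0,0]],[0.5,[0,0,0.0005],[0,0,0]],[0.5,[0,0,0.0005],[0,0,0]],[0.5,[0,0,0],[0,0,0]],[0.5,[0,0,0],[0,0,0]],[0.5,[0,0,0],[0,0,0]],[0.5,[0,0,0],[0,0,0]]]'

```text
time: 4.37
eef_pos: [0.5771, 0.1024, 0.077]
tcp_rot: [0.687, 0.727, 0.0, 0.0]
contact_force: [-3.6, 0.5, 5.6]
opening: 0.5
finger_force: 2.7
```

Request:
move_arm --moves '[[0.5,[-0.002,0,-0.0001],[0,0,0]],[0.5,[-0.004,0,-0.0001],[0,0,0]],[0.5,[-0.0045,0,-0.0001],[0,0,0]],[0.5,[-0.0045,0,0],[0,0,0]],[0.5,[-0.0045,0,0],[0,0,0]],[0.5,[-0.0045,0,0],[0,0,0]],[0.5,[-0.0045,0,0],[0,0,0]],[0.5,[-0.0045,0,0],[0,0,0]],[0.5,[-0.0045,0,0],[0,0,0]],[0.5,[-0.0025,0,0],[0,0,0]]]'

```text
time: 5.2
eef_pos: [0.5795, 0.0618, 0.078]
tcp_rot: [0.687, 0.727, -0.0, 0.0]
contact_force: [-2.9, -0.3, 8.7]
opening: 0.503
finger_force: 4.1
```

```bash
python3 - <<'E'
from h import *
save('top','top3.png',(250,190,410,310),5)
s=get_state();print(s['eef_pos'],s['contact_force'])
E
```

```text
[0.57955483 0.06146978 0.07805404] [-3.16912822 -0.10495471  8.50410928]
```

View pics/top3.png

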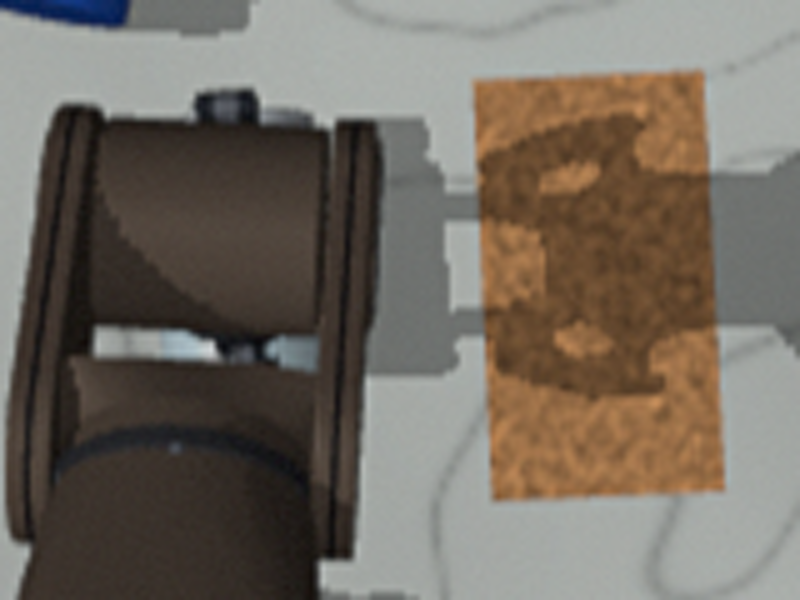

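The arm covers the jar, but its shadow edge moved from (410,375) to (458,370), about 22 mm for 41 mm of finger travel. So it is rolling without slip. I carry on over the top, then lift and return.

Request:
move_arm --moves '[[0.5,[-0.003,0,0],[0,0,0]],[0.5,[-0.0045,0,0],[0,0,0]],[0.5,[-0.0045,0,0],[0,0,0]],[0.5,[-0.0045,0,0],[0,0,0]],[0.5,[-0.0045,0,0.0001],[0,0,0]],[0.5,[-0.0045,0,0.0002],[0,0,0]],[0.5,[-0.0045,0,0.0003],[0,0,0]],[0.5,[-0.0045,0,0.0005],[0,0,0]],[0.5,[-0.0045,0,0.0006],[0,0,0]],[0.5,[-0.002,0,0.0003],[0,0,0]]]'

```text
time: 6.08
eef_pos: [0.5818, 0.0206, 0.0746]
tcp_rot: [0.687, 0.726, 0.0, 0.0]
contact_force: [0.1, -0.8, 2.8]
opening: 0.504
finger_force: 1.6
```

Request:
move_arm --moves '[[0.5,[0,0,-0.008],[0,0,0]],[0.5,[0,0,-0.012],[0,0,0]],[0.5,[0,0,-0.01],[0,0,0]],[0.5,[0.02,0,0],[0,0,0]],[0.5,[0.02,0,0],[0,0,0]],[0.5,[0.02,0,0],[0,0,0]],[0.5,[0.01,0,0],[0,0,0]],[0.5,[0,0,0],[0,0,0]],[0.5,[0,0,0],[0,0,0]],[0.5,[0,0,0],[0,0,0]]]'

```text
time: 6.92
eef_pos: [0.5776, 0.0907, 0.1049]
tcp_rot: [0.687, 0.727, -0.0, 0.0]
contact_force: [-0.3, 0.7, -0.5]
opening: 0.499
finger_force: 0.0
```

```bash
python3 - <<'E'
from h import *
s=get_state();print(s['eef_pos'],s['contact_force'])
save('wrist','w2.png',s=1.25)
print(camera_params('wrist'))
E
```

```text
[0.57762065 0.09074515 0.10488518] [-0.34059745  0.71908489 -0.49921694]
{'fx': 366.5490425725361, 'fy': 366.5490425725361, 'cx': 322.1978987856919, 'cy': 234.60999793045656, 'tool_from_camera': array([[ 9.93277094e-04, -9.62141234e-01, -2.72549553e-01,
         6.78119369e-02],
       [ 9.99999455e-01,  1.04289502e-03, -3.71886575e-05,
        -9.20579606e-04],
       [ 3.20021313e-04, -2.72549368e-01,  9.62141746e-01,
        -1.43372421e-01],
       [ 0.00000000e+00,  0.00000000e+00,  0.00000000e+00,
         1.00000000e+00]])}
```

View pics/w2.png

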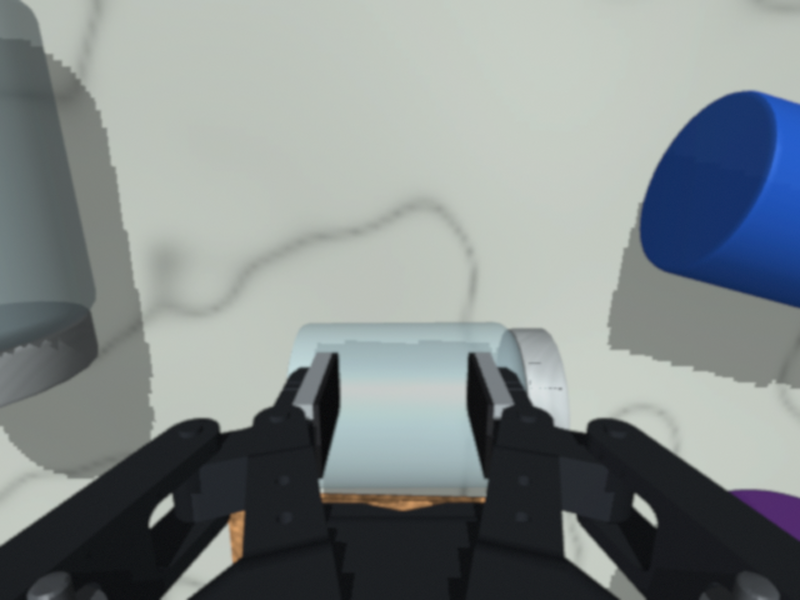

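The wrist view shows the jar's rear silhouette at row 322, level, the front at about row 493, and the lid face edge at about (567,390). The jar is still parallel to the tool. I work out its pose.

```bash
cat >> h.py <<'E'
from scipy.optimize import least_squares
def jarw(pts,pos,quat,h=.04,sc=1.25):
    p=camera_params('wrist');T=np.eye(4);T[:3,:3]=R.from_quat(quat).as_matrix();T[:3,3]=pos;W=T@p['tool_from_camera']
    o=W[:3,3]
    ray=lambda u,v:W[:3,:3]@[(u/sc-p['cx'])/p['fx'],(v/sc-p['cy'])/p['fy'],1]
    def res(q):
        a=np.array([np.cos(q[1]),np.sin(q[1]),0]);P=np.array([.58,q[0],h]);out=[]
        for k in pts:
            n=np.cross(a,ray(*k));n/=np.linalg.norm(n);out.append(abs(n@(o-P))-.04)
        return out
    s=least_squares(res,[o[1]-.1,.05]);return s.x[0],np.degrees(s.x[1]),np.array(s.fun).round(4)
E
python3 - <<'E'
from h import *
s=get_state()
print(jarw([(320,323.5),(480,322)],s['eef_pos'],s['tcp_rot']))
print(jarw([(320,323.5),(480,322),(340,492),(470,495)],s['eef_pos'],s['tcp_rot']))
E
```

```text
(np.float64(0.04224315372190112), np.float64(3.8032529137816367), array([-0., -0.]))
(np.float64(0.04093987088071244), np.float64(3.1461417774941856), array([0.0008, 0.0017, 0.0009, 0.0021]))
```

Request:
move_arm --moves '[[0.5,[-0.01,0,0.006],[0,0,0]],[0.5,[-0.01,0,0.006],[0,0,0]],[0.5,[-0.0045,0,0.006],[0,0,0]],[0.5,[0,0,0.006],[0,0,0]],[0.5,[0,0,0.0035],[0,0,0]],[0.5,[0,0,0.0015],[0,0,0]],[0.5,[0,0,0.0003],[0,0,0]],[0.5,[-0.003,0,-0.0003],[0,0,0]],[0.5,[-0.004,0,-0.0006],[0,0,0]],[0.5,[-0.0045,0,-0.0005],[0,0,0]]]'

```text
time: 7.8
eef_pos: [0.5793, 0.0552, 0.077]
tcp_rot: [0.687, 0.727, -0.0, -0.0]
contact_force: [-3.3, -0.1, 4.1]
opening: 0.501
finger_force: 2.4
```

Request:
move_arm --moves '[[0.5,[-0.0045,0,-0.0004],[0,0,0.002]],[0.5,[-0.0045,0,-0.0003],[0,0,0.002]],[0.5,[-0.0045,0,-0.0001],[0,0,0.002]],[0.5,[-0.0045,0,0],[0,0,0.002]],[0.5,[-0.0045,0,0],[0,0,0.002]],[0.5,[-0.0045,0,0],[0,0,0.002]],[0.5,[-0.0045,0,0],[0,0,0.002]],[0.5,[-0.0045,0,0],[0,0,0.002]],[0.5,[-0.0045,0,0],[0,0,0.002]],[0.5,[-0.0045,0,0],[0,0,0.002]]]'

```text
time: 8.63
eef_pos: [0.582, 0.0095, 0.0781]
tcp_rot: [0.694, 0.72, 0.0, 0.001]
contact_force: [-2.4, -0.6, 5.7]
opening: 0.502
finger_force: 2.4
```

Request:
move_arm --moves '[[0.5,[-0.0045,0,0],[0,0,0]],[0.5,[-0.0045,0,0],[0,0,0]],[0.5,[-0.0045,0,0.0001],[0,0,0]],[0.5,[-0.0045,0,0.0003],[0,0,0]],[0.5,[-0.0045,0,0.0005],[0,0,0]],[0.5,[-0.0045,0,0.0006],[0,0,0]],[0.5,[-0.0045,0,0.0006],[0,0,0]],[0.5,[-0.002,0,0.0003],[0,0,0]],[0.5,[0,0,-0.008],[0,0,0]],[0.5,[0,0,-0.012],[0,0,0]]]'

```text
time: 9.47
eef_pos: [0.5808, -0.0227, 0.0934]
tcp_rot: [0.694, 0.72, -0.001, -0.002]
contact_force: [-0.6, 1.7, -0.1]
opening: 0.502
finger_force: 0.0
```

Request:
move_arm --moves '[[0.5,[0,0,-0.012],[0,0,0]],[0.5,[0.02,0,0],[0,0,0]],[0.5,[0.02,0,0],[0,0,0]],[0.5,[0.02,0,0],[0,0,0]],[0.5,[0.01,0,0],[0,0,0]],[0.5,[0,0,0],[0,0,0]],[0.5,[0,0,0],[0,0,0]],[0.5,[0,0,0],[0,0,0]],[0.5,[0,0,0],[0,0,0]],[0.5,[0,0,0],[0,0,0]]]'

```text
time: 10.3
eef_pos: [0.5804, 0.046, 0.1072]
tcp_rot: [0.695, 0.719, -0.0, 0.0]
contact_force: [0.8, -0.9, -0.1]
opening: 0.497
finger_force: 0.0
```

```bash
python3 - <<'E'
from h import *
s=get_state();print(s['eef_pos'],s['tcp_rot'])
save('wrist','w3.png',s=1.25)
E
```

```text
[0.58039221 0.04597782 0.10715782] [ 6.94660503e-01  7.19337734e-01 -9.31222958e-05  2.03356366e-05]
```

View pics/w3.png

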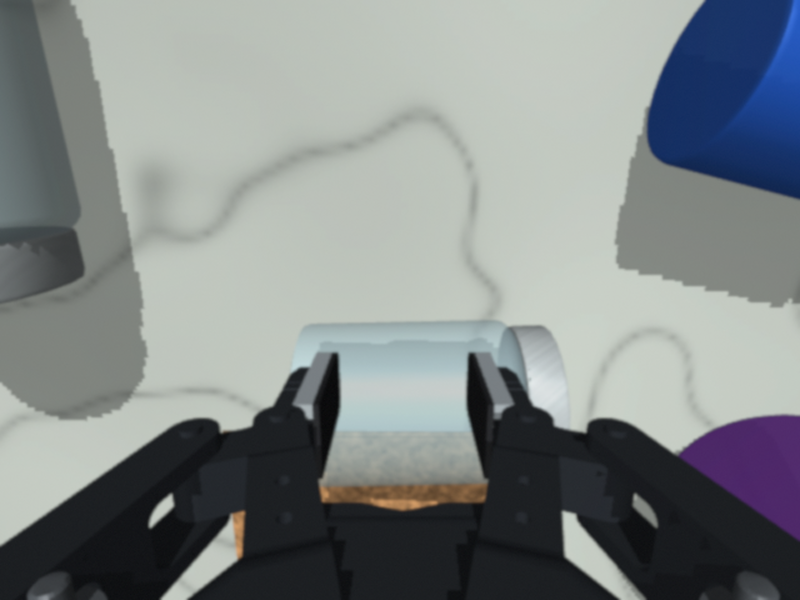

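The jar's rear silhouette goes from (320,324) to (480,320.5), slightly tilted against the tool, and the mat edge shows at row 485.

```bash
python3 - <<'E'
from h import *
s=get_state()
print(jarw([(320,324),(480,320.5)],s['eef_pos'],s['tcp_rot']))
print(R.from_quat(s['tcp_rot']).as_matrix().round(4))
E
```

```text
(np.float64(-0.002898268313417391), np.float64(3.394550025097488), array([-0., -0.]))
[[-3.490e-02  9.994e-01 -1.000e-04]
 [ 9.994e-01  3.490e-02 -1.000e-04]
 [-1.000e-04 -1.000e-04 -1.000e+00]]
```

Request:
move_arm --moves '[[0.5,[-0.012,0,0.006],[0,0,0]],[0.5,[-0.012,0,0.006],[0,0,0]],[0.5,[-0.008,0,0.006],[0,0,0]],[0.5,[0,0,0.006],[0,0,0]],[0.5,[0,0,0.004],[0,0,0]],[0.5,[0,0,0.0015],[0,0,0]],[0.5,[0,0,0.0003],[0,0,0]],[0.5,[-0.003,0,-0.0002],[0,0,0]],[0.5,[-0.004,0,-0.0001],[0,0,0]],[0.5,[-0.0045,0,-0.0001],[0,0,0]]]'

```text
time: 11.18
eef_pos: [0.5818, 0.0033, 0.078]
tcp_rot: [0.694, 0.72, -0.0, -0.0]
contact_force: [-3.0, 0.0, 4.1]
opening: 0.5
finger_force: 2.1
```

Request:
move_arm --moves '[[0.5,[-0.0045,0,0],[0,0,0]],[0.5,[-0.0045,0,0],[0,0,0]],[0.5,[-0.0045,0,0],[0,0,0]],[0.5,[-0.0045,0,0],[0,0,0]],[0.5,[-0.0045,0,0],[0,0,0]],[0.5,[-0.0045,0,0],[0,0,0]],[0.5,[-0.0045,0,0],[0,0,0]],[0.5,[-0.0045,0,0],[0,0,0]],[0.5,[-0.004,0,0],[0,0,0]],[0.5,[-0.002,0,0],[0,0,0]]]'

```text
time: 12.02
eef_pos: [0.584, -0.0394, 0.0778]
tcp_rot: [0.694, 0.72, 0.0, 0.001]
contact_force: [0.3, -0.3, 3.6]
opening: 0.499
finger_force: 1.7
```

Request:
move_arm --moves '[[0.5,[0,0,0],[0,0,0]],[0.5,[0,0,-0.006],[0,0,0]],[0.5,[0,0,-0.012],[0,0,0]],[0.5,[0,0,-0.012],[0,0,0]],[0.5,[0.02,0,0],[0,0,0]],[0.5,[0.02,0,0],[0,0,0]],[0.5,[0.02,0,0],[0,0,0]],[0.5,[0,0,0],[0,0,0]],[0.5,[0,0,0],[0,0,0]],[0.5,[0,0,0],[0,0,0]]]'

```text
time: 12.85
eef_pos: [0.5815, 0.0211, 0.1084]
tcp_rot: [0.694, 0.72, 0.0, 0.001]
contact_force: [-0.0, -0.3, -0.1]
opening: 0.499
finger_force: 0.0
```

```bash
python3 - <<'E'
from h import *
s=get_state();print(s['eef_pos'],s['tcp_rot'])
save('wrist','w4.png',s=1.25)
E
```

```text
[0.58151288 0.02114424 0.10844842] [6.94062357e-01 7.19914671e-01 1.61198112e-04 5.34334852e-04]
```

View pics/w4.png

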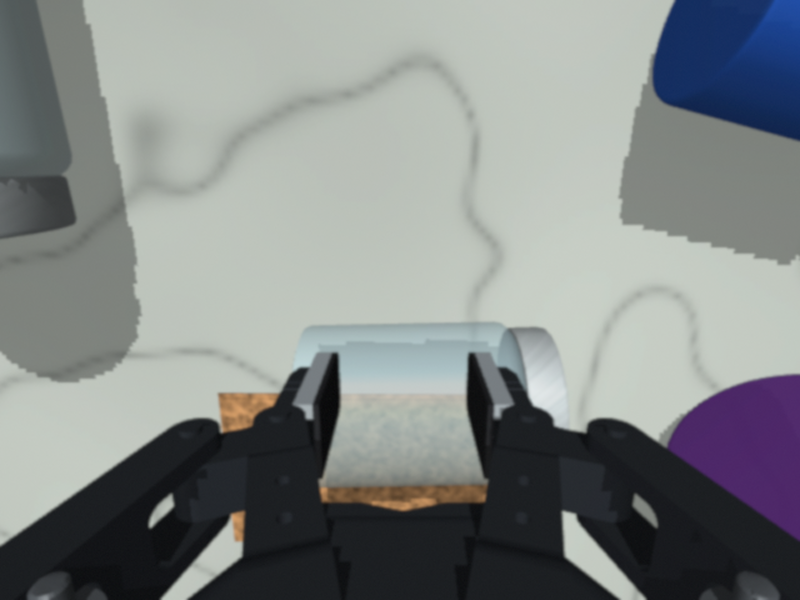

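Request:
move_arm --moves '[[0.5,[-0.01,0,0.007],[0,0,0]],[0.5,[-0.01,0,0.007],[0,0,0]],[0.5,[-0.005,0,0.007],[0,0,0]],[0.5,[0,0,0.006],[0,0,0]],[0.5,[0,0,0.004],[0,0,0]],[0.5,[0,0,0.0016],[0,0,0]],[0.5,[0,0,0.0005],[0,0,0]],[0.5,[-0.003,0,-0.0005],[0,0,0]],[0.5,[-0.004,0,-0.0005],[0,0,0]],[0.5,[-0.0045,0,-0.0005],[0,0,0]]]'

```text
time: 13.73
eef_pos: [0.5823, -0.0148, 0.0768]
tcp_rot: [0.694, 0.72, -0.0, -0.001]
contact_force: [-2.2, 1.2, 5.5]
opening: 0.497
finger_force: 2.7
```

Request:
move_arm --moves '[[0.5,[-0.0045,0,-0.0003],[0,0,0]],[0.5,[-0.0045,0,-0.0006],[0,0,0]],[0.5,[-0.0045,0,-0.0007],[0,0,0]],[0.5,[-0.0045,0,-0.0005],[0,0,0]],[0.5,[-0.0045,0,-0.0003],[0,0,0]],[0.5,[-0.0045,0,-0.0002],[0,0,0]],[0.5,[-0.0045,0,-0.0001],[0,0,0]],[0.5,[-0.0045,0,0],[0,0,0]],[0.5,[-0.0045,0,0],[0,0,0]],[0.5,[-0.0045,0,0],[0,0,0]]]'

```text
time: 14.57
eef_pos: [0.5849, -0.0604, 0.0801]
tcp_rot: [0.694, 0.72, 0.0, 0.001]
contact_force: [-0.8, 0.1, 5.1]
opening: 0.498
finger_force: 2.8
```

Request:
move_arm --moves '[[0.5,[-0.0045,0,0],[0,0,0]],[0.5,[-0.0045,0,0],[0,0,0]],[0.5,[-0.0045,0,0],[0,0,0]],[0.5,[-0.0045,0,0.0001],[0,0,0]],[0.5,[-0.0045,0,0.0002],[0,0,0]],[0.5,[-0.004,0,0.0003],[0,0,0]],[0.5,[-0.002,0,0.0002],[0,0,0]],[0.5,[0,0,0],[0,0,0]],[0.5,[0,0,-0.006],[0,0,0]],[0.5,[0,0,-0.012],[0,0,0]]]'

```text
time: 15.4
eef_pos: [0.5823, -0.0876, 0.0934]
tcp_rot: [0.694, 0.72, -0.002, -0.004]
contact_force: [-0.3, 0.3, 0.3]
opening: 0.5
finger_force: 0.0
```

Request:
move_arm --moves '[[0.5,[0,0,-0.012],[0,0,0]],[0.5,[0.02,0,0],[0,0,0]],[0.5,[0.02,0,0],[0,0,0]],[0.5,[0.02,0,0],[0,0,0]],[0.5,[0.01,0,0],[0,0,0]],[0.5,[0,0,0],[0,0,0]],[0.5,[0,0,0],[0,0,0]],[0.5,[0,0,0],[0,0,0]],[0.5,[0,0,0],[0,0,0]],[0.5,[0,0,0],[0,0,0]]]'

```text
time: 16.23
eef_pos: [0.5827, -0.0195, 0.1081]
tcp_rot: [0.695, 0.719, -0.0, 0.0]
contact_force: [-0.1, -0.1, 0.5]
opening: 0.5
finger_force: 0.0
```

```bash
python3 - <<'E'
from h import *
s=get_state();print(s['eef_pos'],s['tcp_rot'])
save('wrist','w5.png',s=1.25)
E
```

```text
[ 0.58274128 -0.01948734  0.10805493] [ 6.94644157e-01  7.19353521e-01 -8.46535562e-05  2.77752864e-05]
```

View pics/w5.png

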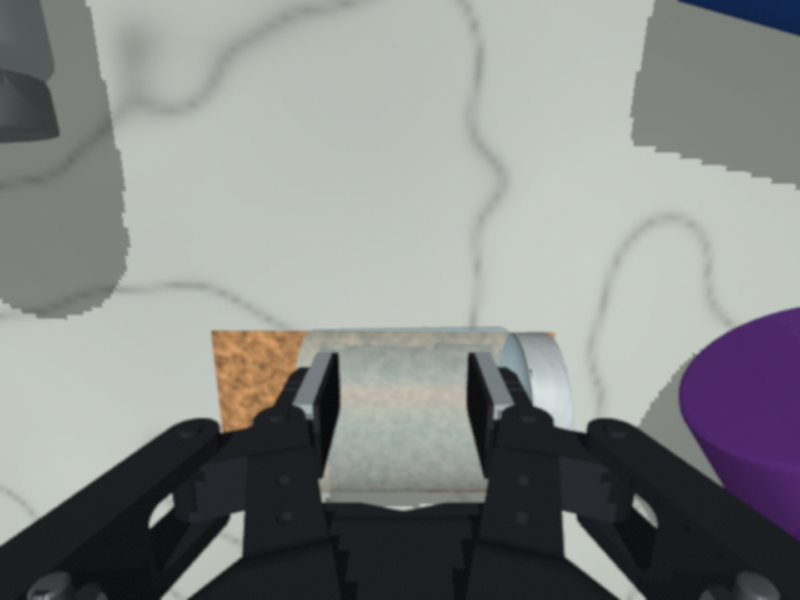

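```bash
python3 - <<'E'
from h import *
s=get_state()
print(jarw([(320,328.5),(480,327)],s['eef_pos'],s['tcp_rot'],.042))
p=camera_params('wrist');T=np.eye(4);T[:3,:3]=R.from_quat(s['tcp_rot']).as_matrix();T[:3,3]=s['eef_pos'];W=T@p['tool_from_camera'];o=W[:3,3]
def at(u,v,z):
    d=W[:3,:3]@[(u/1.25-p['cx'])/p['fx'],(v/1.25-p['cy'])/p['fy'],1];return (o+d*(z-o[2])/d[2]).round(4)
print('mat corners',at(212,331,.001),at(555,332,.001))
for z in(.042,.06,.07):print('lid',at(571,390,z),'bot',at(299,350,z))
E
```

```text
(np.float64(-0.07108278190847642), np.float64(2.6412761056095544), array([-0., -0.]))
mat corners [ 0.4719 -0.0494  0.001 ] [ 0.6713 -0.0428  0.001 ]
lid [ 0.6683 -0.0587  0.042 ] bot [ 0.5315 -0.0418  0.042 ]
lid [ 0.6606 -0.0495  0.06  ] bot [ 0.5356 -0.0341  0.06  ]
lid [ 0.6564 -0.0443  0.07  ] bot [ 0.5379 -0.0298  0.07  ]
```

Request:
move_arm --moves '[[0.5,[-0.013,0,0.006],[0,0,0]],[0.5,[-0.013,0,0.006],[0,0,0]],[0.5,[-0.0085,0,0.006],[0,0,0]],[0.5,[0,0,0.006],[0,0,0]],[0.5,[0,0,0.003],[0,0,0]],[0.5,[0,0,0.0016],[0,0,0]],[0.5,[0,0,0.0005],[0,0,0]],[0.5,[-0.003,0,-0.0002],[0,0,0]],[0.5,[-0.004,0,-0.0002],[0,0,0]],[0.5,[-0.0045,0,-0.0001],[0,0,0]]]'

```text
time: 17.12
eef_pos: [0.584, -0.0645, 0.08]
tcp_rot: [0.694, 0.72, -0.001, -0.001]
contact_force: [-4.0, -0.4, 5.1]
opening: 0.499
finger_force: 2.9
```

Request:
move_arm --moves '[[0.5,[-0.0045,0,0],[0,0,0]],[0.5,[-0.0045,0,0],[0,0,0]],[0.5,[-0.0045,0,0],[0,0,0]],[0.5,[-0.0045,0,0],[0,0,0]],[0.5,[-0.0045,0,0],[0,0,0]],[0.5,[-0.0045,0,0],[0,0,0]],[0.5,[-0.0045,0,0],[0,0,0]],[0.5,[-0.0045,0,0],[0,0,0]],[0.5,[-0.0045,0,0],[0,0,0]],[0.5,[-0.0045,0,0],[0,0,0]]]'

```text
time: 17.95
eef_pos: [0.5862, -0.1101, 0.0797]
tcp_rot: [0.694, 0.72, 0.0, 0.0]
contact_force: [-2.3, 0.3, 4.0]
opening: 0.499
finger_force: 1.7
```

Request:
move_arm --moves '[[0.5,[-0.0025,0,0],[0,0,0]],[0.5,[-0.001,0,0],[0,0,0]],[0.5,[0,0,0],[0,0,0]],[0.5,[0,0,0],[0,0,0]],[0.5,[0,0,-0.003],[0,0,0]],[0.5,[0,0,-0.012],[0,0,0]],[0.5,[0,0,-0.016],[0,0,0]],[0.5,[0.02,0,0],[0,0,0]],[0.5,[0.02,0,0],[0,0,0]],[0.5,[0.02,0,0],[0,0,0]]]'

```text
time: 18.78
eef_pos: [0.5842, -0.0525, 0.1114]
tcp_rot: [0.695, 0.719, 0.0, 0.001]
contact_force: [0.1, -0.1, -0.1]
opening: 0.498
finger_force: 0.0
```

Request:
move_arm --moves '[[0.5,[0.02,0,-0.01],[0,0,0]],[0.5,[0.02,0,-0.01],[0,0,0]],[0.5,[0.035,0,-0.01],[0,0,0]],[0.5,[0.035,0,-0.01],[0,0,0]],[0.5,[0.035,0,0],[0,0,0]],[0.5,[0.035,0,0],[0,0,0]],[0.5,[0.035,0,0],[0,0,0]],[0.5,[0.035,0,0],[0,0,0]],[0.5,[0.035,0,0],[0,0,0]],[0.5,[0,0,0],[0,0,0]]]'

```text
time: 19.62
eef_pos: [0.5726, 0.2374, 0.1511]
tcp_rot: [0.692, 0.722, 0.001, -0.001]
contact_force: [-0.7, -0.0, -0.2]
opening: 0.5
finger_force: 0.0
```

```bash
python3 - <<'E'
from h import *
s=get_state();print(s['eef_pos'],s['contact_force'])
save('top','top4.png',(280,190,440,310),5)
E
```

```text
[0.57258725 0.2374193  0.15112139] [-0.68730426 -0.03961533 -0.17466191]
```

View pics/top4.png

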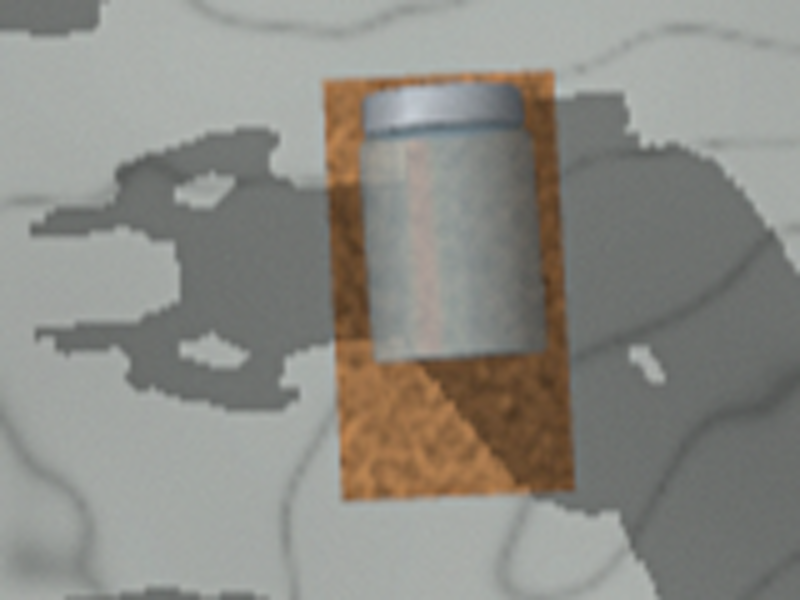

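The jar lies on the mat: glass sides run (362,150)–(372,345) and (533,150)–(545,340), the lid edge is at row 85, and the mat's top edge is at row 74. I check the numbers.

```bash
python3 - <<'E'
from h import *
f=lambda u,v:(280+u/5-.4,190+v/5-.4)
p=camera_params('top');Rm=cv2.Rodrigues(np.array(p['rvec']))[0];o=-Rm.T@np.array(p['tvec']).ravel()
def dist(q,uv):
    a=np.array([np.cos(q[1]),np.sin(q[1]),0]);P=np.array([.573,q[0],.042])
    r=px('top',*f(*uv),0)-o; n=np.cross(a,r); n/=np.linalg.norm(n); return abs(n@(o-P))-.04
s=least_squares(lambda q:[dist(q,k) for k in [(362,150),(372,345),(533,150),(545,340)]],[-.1,0]);print(s.x[0],np.degrees(s.x[1]),s.fun.round(4))
print('lid',px('top',*f(443,84),.07),'bottom',px('top',*f(460,358),.07))
save('top','top5.png')
E
```

```text
-0.10025270570884869 2.1040622283598647 [-0.001  -0.0007 -0.001  -0.0006]
lid [ 0.65943653 -0.09426375  0.07      ] bottom [ 0.53648933 -0.09947627  0.07      ]
```

```bash
python3 - <<'E'
from h import *
print(sign_off())
E
```

```text
the job is handed in; nothing more can be done
None
```

The jar was rolled onto the cork mat and let go. By the last camera fit it lies about 1 mm off the mat's middle line and 0.5° off its direction, with the lid end about 12 mm inside the mat's edge. The job was handed in after about 20 s, and no verdict was returned.

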